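Hold the water dispenser's rinse key turned

TASK

Start the water dispenser's rinse: swing the clamp lever on the switch box fully open, off the keyhole, then take the service key (the one with the rectangular bow) from its stand and push it all the way into the lock, working it past the sticky pins. Turn it a quarter turn clockwise to its stop and finish while holding it turned: the lock springs back, so do not let go. Leave the other key in the stand and everything else on the counter where it is.

Things in the scene. Friction and masses are not known exactly. Their poses are not given: they have to be found in the camera images.
- switch_box: white low switch box of the water dispenser, fixed to the counter, 180 (x) x 150 (y) mm, 50 mm tall; origin under its centre, z up. On its top face are the lock and the clamp lever.
- keyhole (a point): centre of the keyhole in the lock's top face, 54 mm above the counter; fixed to the switch box, z up. Lock: brass ring 45 mm across round a dark core, upright axis. With the lock unturned the slot is 15.8 mm long along this point's x, 6.8 mm wide along its y, 40 mm deep, 2 mm chamfer.
- plug (a joint): lock angle (rad): 0 as found, growing clockwise from above, hard stop at 1.5 (a quarter turn). A spring turns it back (0.04 N m at 0, 0.16 N m at 1.5) when let go. The key has about 0.13 rad of play in the slot, so the key turns about 1.63 rad before the lock meets its stop.
- lever (a joint): angle of the clamp lever (rad): 0 shut, its arm lying over the keyhole; growing clockwise seen from above, stop at 1.6 fully open. Stiff hinge (about 0.05 N m), stays where it is left; starts at 0 to 0.2.
- lever_handle (a point): top centre of the lever's handle, a black upright post 12 x 12 mm, 100 mm from the hinge; its top is 87.5 mm above the counter and it stands 26 mm clear above the lever's steel arm (arm 14 mm wide, 6 mm thick, top 61.5 mm above the counter, with a 34 mm disc over the keyhole).
- lever_hinge (a point): upright hinge axis of the lever, at arm height; 60 mm from the keyhole. The lever swings level about it; opened, the handle lies towards the box's +x half, over the box.
- key_stand: dark wooden key stand, fixed, 150 (x) x 50 (y) mm, 36 mm tall, with two slots 76 mm apart along its x, a key standing in each, bow up; which key is in which slot varies.
- service_key: service key: black rectangular bow with a window, flat steel blade. Origin mid-underside of its shoulder, which rests on the stand or, fully home, on the lock face. z up through the bow, x along the blade's width, y across it. Blade 14 mm wide, 5 thick, reaching 26 mm below the origin, 2.5 mm wedge tip; same either way round. Shoulder 22 x 12, 5 mm tall. About 45 g.
- round_key: another key, not wanted: same but with a round disc bow 34 mm across, 9 mm thick, reaching 38 mm above its origin (shoulder underside).
- sauce_bottle: round amber sauce bottle, 52 mm across, 120 mm tall; bystander; origin under its centre.
- pick_jar: round wooden toothpick jar, 38 mm across, 60 mm tall; bystander; origin under its centre.
- tumbler_a: clear tumbler, 68 mm across, 85 mm tall; bystander; origin under its centre.
- tumbler_b: clear tumbler, 68 mm across, 85 mm tall; bystander; origin under its centre.
- rice_bowl: blue bowl, 110 mm across, 55 mm tall; bystander; origin under its centre.
- napkin_box: wooden napkin box, 100 x 130 mm, 75 mm tall; bystander; origin under its centre.
- saucer: white saucer, 100 mm across, 15 mm tall; bystander; origin under its centre.
- slot (a point): the keyhole again, but turning with the lock (x along the slot). Two stiffly sliding pins (5 N) stand about 4 mm into the slot, one from each wide side, 10 and 18 mm down, and stay where pushed. They stop the blade's tip with some 10 to 20 N until it has shoved each aside: push steadily, with small side-to-side wiggles (1 mm, 0.05 rad) of the key whenever it sticks.
- service_key_bow (a point): point in the service key's bow, 22 mm above the key's origin, where to grip it. The bow is 34 mm wide (x) and 9 mm thick (y: grip across this), from 5 to 44 mm above the origin, solid up to 29 mm.
Not all that is in view belongs to the job. Leave any pink or yellow look-alike of the service_key alone.

How it is judged:
By the outcome, as a careful person would: the job done as asked, in the order asked, and still so for the second after the job is handed in, while the arm keeps its last pose, push and grip.
It also fails if it takes over 70 s, if anything falls off the work surface, if the arm or the gripper's body presses on something with over 40 N, if the wrist force passes 120 N, or if a joint passes its speed limit or range.

ROBOT

A 6-joint arm with a two-finger parallel gripper is mounted at the origin on the work surface. World frame = base frame: x ahead of the robot, y to its left, z up, the work surface at z = 0. Lengths are in mm, angles in degrees, forces in N, time in s.
With the tool pointing down it reaches from about 300 to 850 mm from the base axis. Payload 4.2 kg.
Tool frame: the origin (TCP) lies midway between the tips of the shut fingers; the grasp point (between the pads) lies 19 mm behind it; x points along the fingers, z is the direction in which the jaws open and shut, and the axes are right-handed (so a half turn about x gives the same grasp; the last joint's range is limited). The gripper opens to 91 mm and grips with 3 to 60 N. Pads are 32 mm wide; open, the fingers measure 118 mm over their backs; the gripper's body (76 mm by 178 mm) begins 60 mm behind the grasp point.
Start: joints at [-1.146, 18.312, 89.639, -0, 72.044, -1.146], TCP at [575.016, 0, 213.976] pointing down, gripper open.
Joint ranges: [-177.97, 177.97], [-48.28, 115.42], [12.27, 149.76], [-77.06, 257.06], [2.81, 150.46], [-146.56, 146.56]. Speed limits (degrees/s): [147.25, 147.25, 180, 180, 180, 180].

INTERFACE

Orientations are given as [roll, pitch, yaw] about the fixed x, y, z axes, in that order (R = Rz(yaw) Ry(pitch) Rx(roll)).
In Python, from workcell import env gives the robot as it stands.
- The arm moves only by the tool send_rows, never from a script. Its argument "commands" is a list that holds one entry, the list of rows, each a list of 6 numbers: the shift along the tool's x, y, z normalised to -1 to 1, where 1 is 0.1 m, then the turn, a rotation vector about the tool's x, y, z normalised to -1 to 1, where 1 is 2 pi rad. In form: [[[x, y, z, wx, wy, wz], ...]]. A call has 1 to 20 rows; each row is the pose to reach, as a shift and turn from the pose commanded when the call began, along the tool's axes at that moment, turning the shorter way round; what a row does not reach only later rows make up. A row lasts 1/8 s, in which the tool goes at most 62.5 mm and 10.7 degrees, less where a joint would pass 70% of its speed; a pose out of reach is approached as far as the arm can. A call with a number of a shift or a turn outside -1 to 1 is refused whole. A call with a gripper value outside its range is refused whole. "jaw" is the closure, from -1 (fully open) to 1 (shut), so that 0 is half open, set as the call begins (left out, the last holds). The fingers move at their own pace and stop on an object; "force" is the grip in N (left out, the last holds). Time passes only in rows, so rows that repeat a pose let the fingers close. It gives the time, the measured TCP pose, the force and the opening at its end, in the units of the state.
- env.state(): the state, without advancing time (a new reading comes with each control period).
- env.grab_frame(name): name is "scene" or "side" or "wrist"; returns (picture, depth): 400x640x3 uint8, red, green, blue; 400x640 float32, mm along the optical axis (not along the pixel's ray), 0 where there is no reading.
- env.get_calibration(name): a dict with "mtx" (3x3 intrinsics, pixels), "camera_from_world" (4x4, takes a point from world to camera coordinates). Camera axes: x right, y up, looking along -z (the intrinsics and any distortion apply to the point x, -y, -z); pixel columns grow to the right and rows downward; lengths in mm; the calibration is good to about 2 mm. A picture is of the moment at which its call begins: read the wrist's pose just before it. get_calibration takes no time and is no camera call; for the wrist camera it gives the pose at the moment of the call.
- env.job_done(): hands the job in, once; it reports no verdict.
The state is a dict: "time_s": time; "qpos": joint angles; "qvel": joint speeds; "effort": joint torques, N m; "ee_pos": TCP position; "ee_rot": TCP orientation; "force": force on the tool from outside, world axes, zero at the start; "torque": the same for the moment, N m; "gripper_width": finger opening in mm.
Only numpy, scipy, OpenCV 4.12 (cv2) and the standard library are available. Lean on these libraries where they do the work, as an engineer would, in place of code of your own. Each camera call takes 0.05 s, during which the arm holds its last target.

## Working session

There is one attempt and no reset: what is moved stays moved. The work goes in short steps, Python scripts to look and compute and a tool call to move; the robot and the scene stay as the last step left them, time stands still between calls to the robot, and variables do not carry over. Pictures are saved under pics/ and viewed, and the job is handed in when it is done.

Besides the shell and the picture viewer there is one more tool, called as name(argument=value, ...) on one line, values as JSON. send_rows: Moves the arm, as the interface text tells. Its arguments: {"type":"object","properties":{"commands":{"type":"array","items":{"type":"array","items":{"type":"array","items":{"type":"number","minimum":-1,"maximum":1}}}},"jaw":{"type":"number"},"force":{"type":"number"}},"required":["commands"]}

```bash
mkdir -p pics; ls; python3 - <<'E'
from workcell import env
import cv2
print(env.state())
for n in ("scene","side","wrist"):
    p,d=env.grab_frame(n); cv2.imwrite(f"pics/{n}0.png",p[:,:,::-1])
    c=env.get_calibration(n); print(n,c)
E
```

```text
pics
{'time_s': 0.0, 'qpos': array([-1.14526916e+00,  1.83505199e+01,  8.97053728e+01, -2.07936733e-03,
        7.20424519e+01, -1.14662013e+00]), 'qvel': array([ 0.04699527,  0.08902446, -0.01414606, -0.09729439,  0.03908344,
       -0.04533932]), 'effort': array([-5.01459035e-04, -4.12465632e+01, -2.31973493e+01,  7.28826877e-02,
        4.58198413e-02, -1.41870069e-04]), 'ee_pos': array([5.74508891e+02, 5.48146111e-03, 2.13138508e+02]), 'ee_rot': array([-179.99498939,   89.90163548, -179.99299563]), 'force': array([ 0.6635566 , -0.41666053,  0.87099846]), 'torque': array([ 0.05641216, -0.02733539, -0.01609709]), 'gripper_width': 91.09406692427028}
scene {'mtx': array([[367.4461305 ,   0.        , 321.47515211],
       [  0.        , 367.4461305 , 205.34053351],
       [  0.        ,   0.        ,   1.        ]]), 'camera_from_world': array([[ 2.98201167e-01,  9.54451475e-01, -9.92198943e-03,
        -1.79795347e+02],
       [-7.95933403e-01,  2.54385742e-01,  5.49343164e-01,
         4.43925722e+02],
       [ 5.26845406e-01, -1.55917530e-01,  8.35537936e-01,
        -1.45018017e+0
[... 453 characters left out ...]
    [ 1.01648173e-01,  8.10114278e-01,  5.77392852e-01,
        -1.65026881e+03],
       [ 0.00000000e+00,  0.00000000e+00,  0.00000000e+00,
         1.00000000e+00]])}
wrist {'mtx': array([[326.83611841,   0.        , 317.56755645],
       [  0.        , 326.83611841, 200.5033393 ],
       [  0.        ,   0.        ,   1.        ]]), 'camera_from_world': array([[ 9.99998394e-01,  1.66478084e-04, -1.78418154e-03,
        -5.74747387e+02],
       [-6.17634608e-04,  9.66683786e-01, -2.55972804e-01,
         3.09713374e+01],
       [ 1.68212551e-03,  2.55973495e-01,  9.66682337e-01,
        -3.91547846e+02],
       [ 0.00000000e+00,  0.00000000e+00,  0.00000000e+00,
         1.00000000e+00]])}
```

View pics/scene0.png

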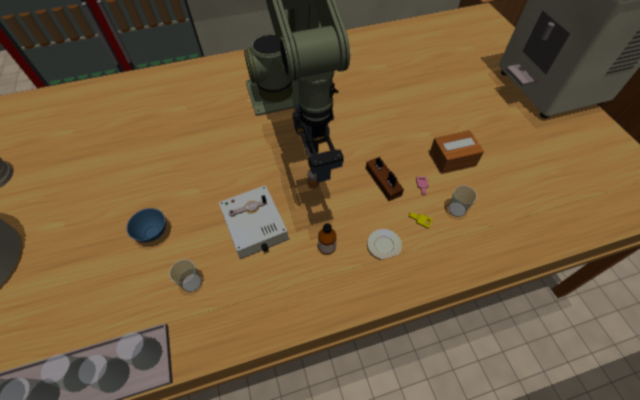

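View pics/side0.png

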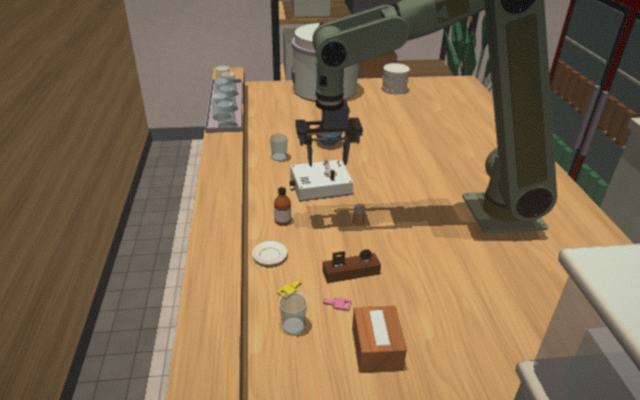

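View pics/wrist0.png

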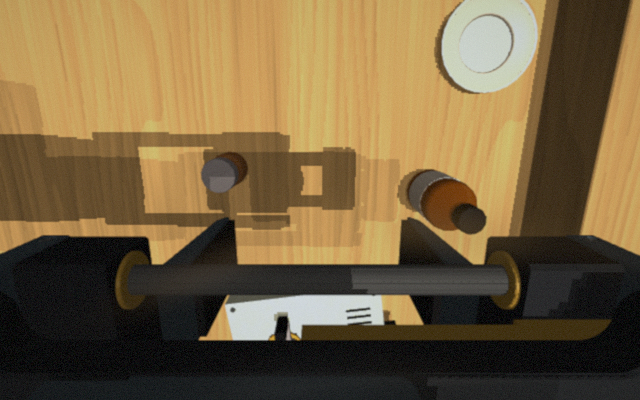

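```bash
cat > h.py <<'E'
import numpy as np, cv2
from workcell import env
def ray(c,u,v):
    K=c["mtx"];T=c["camera_from_world"];R=T[:3,:3];t=T[:3,3]
    d=np.array([(u-K[0,2])/K[0,0],-(v-K[1,2])/K[1,1],-1.0])
    return -R.T@t, R.T@d
def on(c,u,v,z):
    o,d=ray(c,u,v); return (o+d*(z-o[2])/d[2])[:3]
def proj(c,p):
    K=c["mtx"];T=c["camera_from_world"];q=T[:3,:3]@np.array(p)+T[:3,3]
    return K[0,0]*q[0]/-q[2]+K[0,2], K[1,1]*-q[1]/-q[2]+K[1,2]
def crop(p,x0,y0,x1,y1,s,f):
    cv2.imwrite(f,cv2.resize(p[y0:y1,x0:x1,::-1],None,fx=s,fy=s,interpolation=cv2.INTER_CUBIC))
def tri(c1,p1,c2,p2):
    o1,d1=ray(c1,*p1);o2,d2=ray(c2,*p2)
    A=np.stack([d1,-d2],1);s=np.linalg.lstsq(A,o2-o1,rcond=None)[0]
    a=o1+d1*s[0];b=o2+d2*s[1]
    return (a+b)/2,np.linalg.norm(a-b)
E
python3 - <<'E'
from h import *
a=cv2.imread("pics/scene0.png")[:,:,::-1];b=cv2.imread("pics/side0.png")[:,:,::-1]
crop(a,210,170,300,265,6,"pics/c1.png");crop(a,355,145,445,235,6,"pics/c2.png")
crop(b,280,150,370,210,8,"pics/c3.png");crop(b,310,235,390,295,8,"pics/c4.png")
c=env.get_calibration("scene")
for u,v,z in [(253,220,50),(384,178,36),(147,228,27),(185,276,40),(327,240,60),(384,244,7),(313,180,30),(458,205,40)]: print(u,v,on(c,u,v,z).round())
E
```

```text
253 220 [ 581. -202.   50.]
384 178 [546. 226.  36.]
147 228 [ 498. -507.   27.]
185 276 [ 692. -412.   40.]
327 240 [714. -18.  60.]
384 244 [751. 145.   7.]
313 180 [480.  10.  30.]
458 205 [711. 397.  40.]
```

View pics/c1.png

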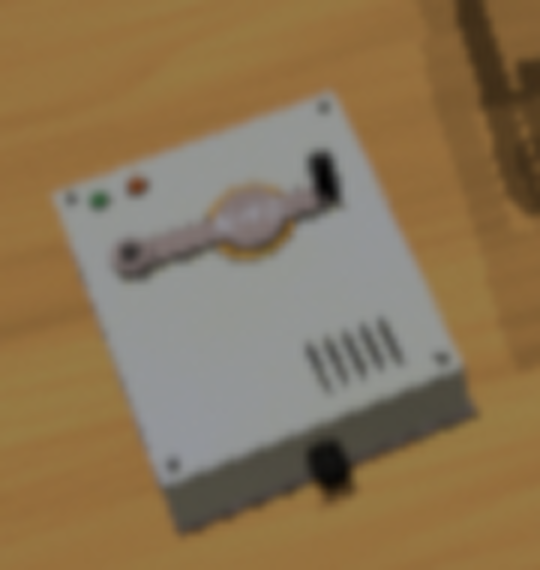

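View pics/c2.png

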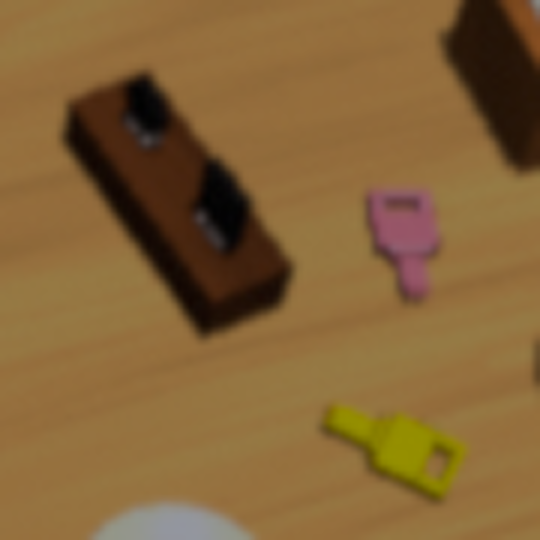

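View pics/c3.png

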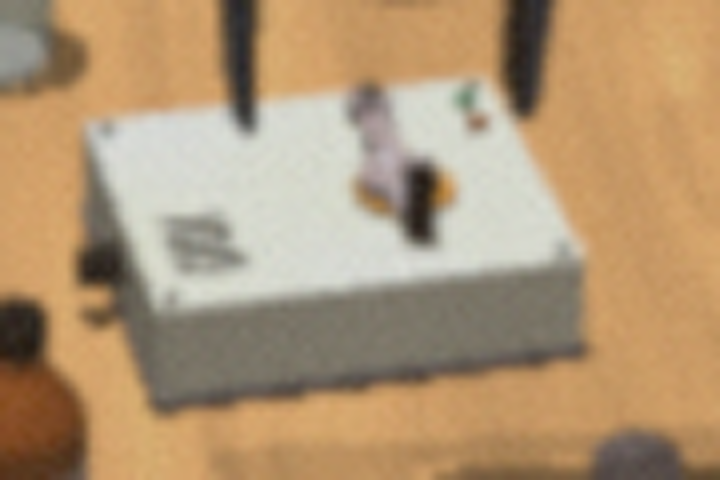

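View pics/c4.png

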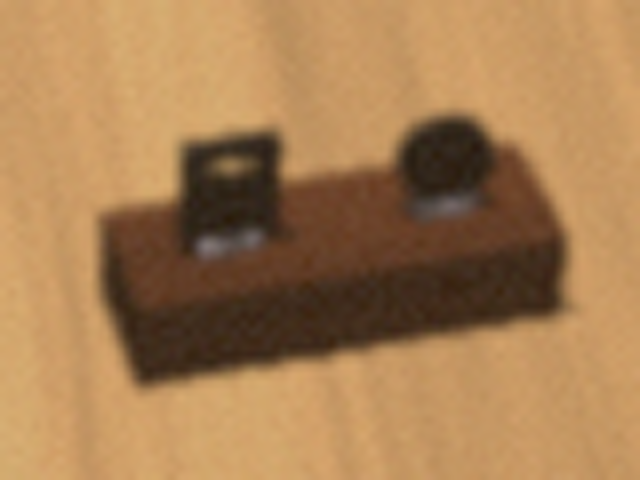

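```bash
python3 - <<'E'
from h import *
from scipy.spatial.transform import Rotation as Ro
c=env.get_calibration("scene");s=env.get_calibration("side")
e=env.state()["ee_rot"];print(Ro.from_euler('xyz',e,degrees=True).as_matrix().round(3))
f=lambda x,y:(210+x/6,170+y/6)
P=[on(c,*f(*q),50) for q in [(52,190),(335,92),(465,365),(165,485)]]
for p in P: print(p.round(1))
print("ctr",np.mean(P,0).round(1),[np.linalg.norm(P[i]-P[(i+1)%4]).round(1) for i in range(4)])
d=(P[3]+P[2]-P[0]-P[1]);print("yaw box",np.degrees(np.arctan2(d[1],d[0])))
d=(P[1]+P[2]-P[0]-P[3]);print("yaw box via y",np.degrees(np.arctan2(-d[0],d[1])))
for n,q,z in [("hinge",(128,252),61.5),("key",(250,220),61.5),("htop",(320,158),87.5)]: print(n,on(c,*f(*q),z).round(1))
g=lambda x,y:(280+x/8,150+y/8)
for n,q,z in [("hinge",(368,98),61.5),("key",(405,190),54),("htop",(423,168),87.5)]: print(n,on(s,*g(*q),z).round(1))
k=lambda x,y:(310+x/8,235+y/8)
# key stand/key from side
for n,q,z in [("rect top",(231,140),80),("shoulder rect",(231,243),38),("round top",(445,117),74),("shoulder round",(445,205),38)]: print(n,on(s,*k(*q),z).round(1))
f2=lambda x,y:(355+x/6,145+y/6)
for n,q,z in [("rect top",(213,165),80),("rect shoulder",(218,232),38),("round shoulder",(142,130),38)]:print(n,on(c,*f2(*q),z).round(1))
Q=[on(c,*f2(*q),36) for q in [(68,105),(148,72),(290,265),(205,303)]]
for p in Q: print(p.round(1))
d=Q[2]+Q[3]-Q[0]-Q[1];print("stand",np.mean(Q,0).round(1),np.degrees(np.arctan2(d[1],d[0])))
E
```

```text
[[-0.001 -0.     1.   ]
 [ 0.     1.     0.   ]
 [-1.     0.    -0.001]]
[ 486.4 -287.7   50. ]
[ 470.  -138.7   50. ]
[ 647.  -114.9   50. ]
[ 666.4 -262.7   50. ]
ctr [ 567.5 -201.    50. ] [np.float64(149.9), np.float64(178.6), np.float64(149.0), np.float64(181.7)]
yaw box 7.775492805130386
yaw box via y 6.877685102724036
hinge [ 542.7 -256.3   61.5]
key [ 542.5 -195.9   61.5]
htop [ 535.5 -155.5   87.5]
hinge [ 543.4 -250.4   61.5]
key [ 535.6 -187.4   54. ]
htop [ 534.2 -150.6   87.5]
rect top [571.8 240.9  80. ]
shoulder rect [570.7 244.8  38. ]
round top [497.7 229.1  74. ]
shoulder round [495.8 232.8  38. ]
rect top [561.8 234.9  80. ]
rect shoulder [574.9 238.8  38. ]
round shoulder [499.1 227.1  38. ]
[469.  196.2  36. ]
[460.4 246.7  36. ]
[604.6 266.7  36. ]
[613.4 215.3  36. ]
stand [536.8 231.2  36. ] 7.728630346800951
```

send_rows(commands=[[[0,-0.5,-0.15,0,0,0],[0,-1,-0.3,0,0,0]]])

```text
time_s: 0.4
ee_pos: [544.6, -100.7, 213.6]
ee_rot: [-170.6, 90.0, -170.5]
force: [-0.1, -0.1, -0.8]
gripper_width: 91.3
```

send_rows(commands=[[[0,-0.5,0,0,0,0],[0,-1,0,0,0,0]]])

```text
time_s: 0.65
ee_pos: [544.6, -201.4, 213.9]
ee_rot: [99.8, 90.0, 99.8]
force: [0.7, 0.5, 0.0]
gripper_width: 91.5
```

send_rows(commands=[[[0,-0.3,0,0,0,0],[0,-0.5,0,0,0,0],[0,-0.5,0,0,0,0],[0,-0.5,0,0,0,0]]])

```text
time_s: 1.15
ee_pos: [545.0, -248.9, 213.8]
ee_rot: [109.6, 89.9, 109.6]
force: [-0.2, 0.2, -0.6]
gripper_width: 91.2
```

```bash
python3 - <<'E'
from h import *
import json
st=env.state();print(st["time_s"],st["ee_pos"],st["ee_rot"],st["force"])
c=env.get_calibration("wrist");p,d=env.grab_frame("wrist");cv2.imwrite("pics/w1.png",p[:,:,::-1]);np.save("w1.npy",c["camera_from_world"])
crop(p,220,60,440,240,3.5,"pics/w1c.png")
E
```

```text
1.15 [ 545.00525162 -248.87981921  213.84135729] [109.59991735  89.94520103 109.64048933] [-0.18395245  0.19138538 -0.5814589 ]
```

View pics/w1.png

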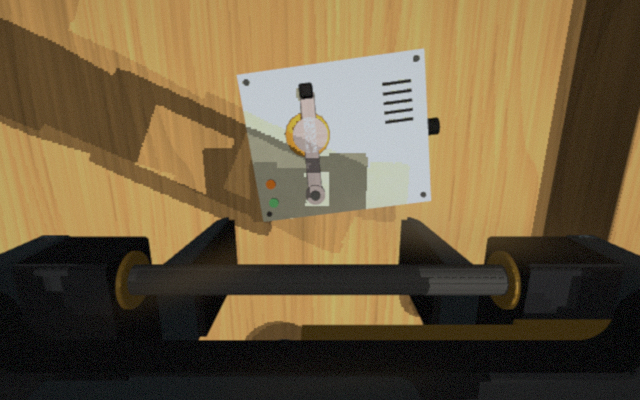

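View pics/w1c.png

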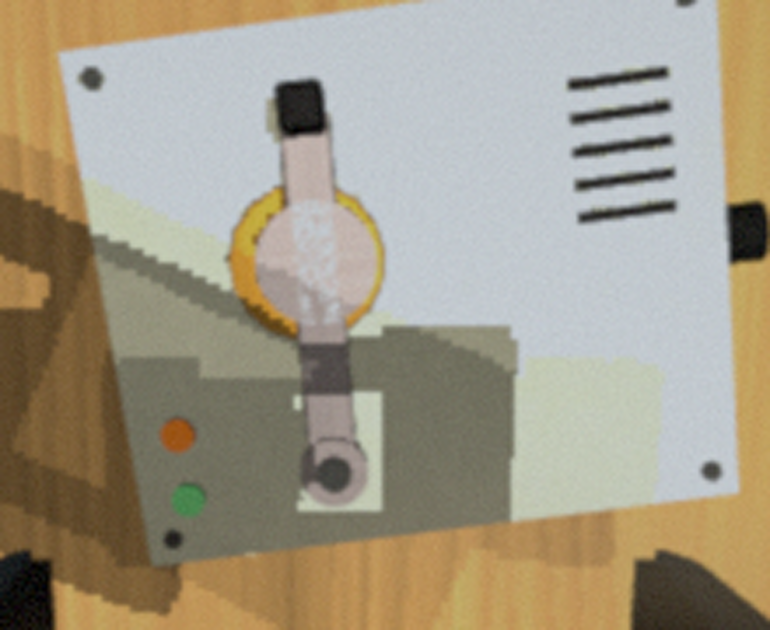

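```bash
python3 - <<'E'
from h import *
c=env.get_calibration("wrist")
f=lambda x,y:(220+x/3.5,60+y/3.5)
r={}
for n,q,z in [("hinge",(333,474),62),("hinge65",(333,474),66),("ring",(308,261),54),("disc",(320,262),61.5),("htop",(300,105),87.5),("screwA",(91,78),50),("screwB",(173,540),50),("screwC",(711,471),50),("screwD",(685,-2),50)]:
    r[n]=on(c,*f(*q),z); print(n,r[n].round(1))
h=r["hinge"];d=r["htop"]-h;print("lever ang",np.degrees(np.arctan2(d[1],d[0])),np.hypot(*d[:2]))
d=r["ring"]-h;print("ring dir",np.degrees(np.arctan2(d[1],d[0])),np.hypot(*d[:2]))
for a,b in ["BC","AD"]:
    d=r["screw"+b]-r["screw"+a];print("yaw",np.degrees(np.arctan2(d[1],d[0])))
for a,b in ["BA","CD"]:
    d=r["screw"+b]-r["screw"+a];print("yaw",np.degrees(np.arctan2(d[1],d[0]))-90)
print(np.mean([r["screw"+k] for k in "ABCD"],0))
E
```

```text
hinge [ 543.  -258.7   62. ]
hinge65 [ 543.1 -257.7   66. ]
ring [ 535.9 -198.1   54. ]
disc [ 539.4 -198.    61.5]
htop [ 535.1 -158.2   87.5]
screwA [ 475.9 -148.6   50. ]
screwB [ 493.7 -282.6   50. ]
screwC [ 657.2 -260.6   50. ]
screwD [ 639.  -127.8   50. ]
lever ang 94.51134351545376 100.82117973772947
ring dir 96.74125388302431 60.979156966408624
yaw 7.690885362263846
yaw 7.271221680961672
yaw 7.604231511139787
yaw 7.816239246752389
[ 566.4600191  -204.90461155   50.        ]
```

send_rows(commands=[[[0,0.5,-0.05,-0.006,0,0],[0,0.92,-0.1,-0.0125,0,0],[0.5,0.92,-0.1,-0.0125,0,0],[1,0.92,-0.1,-0.0125,0,0],[1,0.92,-0.1,-0.0125,0,0]]], jaw=0.2)

```text
time_s: 1.82
ee_pos: [532.3, -155.9, 111.1]
ee_rot: [156.6, 89.5, 161.2]
force: [-0.7, 0.3, 0.3]
gripper_width: 44.2
```

```bash
python3 - <<'E'
from h import *
st=env.state();print(st["time_s"],st["ee_pos"],st["ee_rot"],st["force"],st["gripper_width"])
c=env.get_calibration("wrist");p,d=env.grab_frame("wrist");cv2.imwrite("pics/w2.png",p[:,:,::-1])
E
```

```text
1.825 [ 532.25109117 -155.90700355  111.08893183] [156.57732408  89.51691834 161.17514505] [-0.71017619  0.28587525  0.28622118] 44.24600122616302
```

View pics/w2.png

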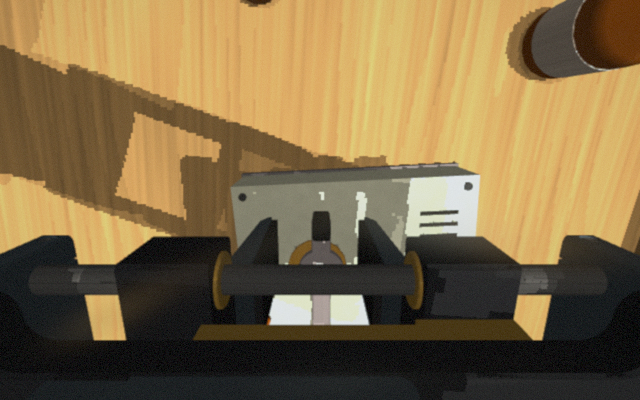

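send_rows(commands=[[[0.44,-0.01,0.015,0,0,0],[0.44,-0.01,0.015,0,0,0],[0.44,-0.01,0.015,0,0,0]]])

```text
time_s: 2.25
ee_pos: [538.2, -159.3, 72.4]
ee_rot: [-20.4, 89.8, -15.8]
force: [-1.0, -0.7, -0.2]
gripper_width: 36.5
```

send_rows(commands=[[[0,0,0,0,0,0],[0,0,0,0,0,0],[0,0,0,0,0,0],[0,0,0,0,0,0],[0,0,0,0,0,0]]], jaw=1, force=10)

```text
time_s: 2.88
ee_pos: [536.9, -159.0, 70.6]
ee_rot: [-17.3, 89.9, -12.9]
force: [-1.2, 0.5, 5.1]
gripper_width: 12.0
```

```bash
python3 - <<'E'
from h import *
from scipy.spatial.transform import Rotation as Ro
st=env.state();print(st["time_s"],st["ee_pos"],st["ee_rot"],st["force"],st["gripper_width"])
R=Ro.from_euler('xyz',st["ee_rot"],degrees=True);M=R.as_matrix();print(M.round(3))
# lever arc: hinge at 100mm behind along tool -y dir
P=st["ee_pos"];H=np.array([543,-258.7]);
d=P[:2]-H;print(np.hypot(*d),np.degrees(np.arctan2(d[1],d[0])))
tot=97.6-np.degrees(1.6);a0=np.degrees(np.arctan2(d[1],d[0]));print("goal ang",tot)
rr=100
for i in range(1,12):
    k=a0-(a0-tot+2)*i/11
    q=np.append(H+rr*np.array([np.cos(np.radians(k)),np.sin(np.radians(k))]),P[2])
    t=M.T@(q-P)/100
    print(i,t.round(3),round((a0-k)/360,4))
E
```

```text
2.875 [ 536.85712671 -158.97171627   70.64305592] [-17.34194291  89.94683903 -12.85112312] [-1.18540638  0.53207992  5.05722043] 11.954686391894333
[[ 0.001 -0.078  0.997]
 [-0.     0.997  0.078]
 [-1.    -0.     0.001]]
99.91729314195771 93.52474331912654
goal ang 5.926752779068266
1 [ 0.    -0.012  0.142] 0.0226
2 [ 0.    -0.044  0.28 ] 0.0453
3 [ 0.    -0.096  0.412] 0.0679
4 [ 0.001 -0.166  0.536] 0.0905
5 [ 0.001 -0.252  0.648] 0.1131
6 [ 0.001 -0.354  0.747] 0.1358
7 [ 0.001 -0.469  0.831] 0.1584
8 [ 0.001 -0.594  0.898] 0.181
9 [ 0.001 -0.728  0.946] 0.2036
10 [ 0.001 -0.867  0.974] 0.2263
11 [ 1.000e-03 -1.009e+00  9.830e-01] 0.2489
```

send_rows(commands=[[[0,-0.012,0.142,0.0226,0,0],[0,-0.044,0.28,0.0453,0,0],[0,-0.096,0.412,0.0679,0,0],[0,-0.166,0.536,0.0905,0,0],[0,-0.252,0.648,0.1131,0,0],[0,-0.354,0.747,0.1358,0,0],[0,-0.354,0.747,0.1358,0,0]]])

```text
time_s: 3.75
ee_pos: [613.8, -189.8, 70.6]
ee_rot: [-66.5, 89.9, -111.0]
force: [-3.0, -2.3, 6.6]
gripper_width: 12.3
```

```bash
python3 - <<'E'
from h import *
from scipy.spatial.transform import Rotation as Ro
st=env.state();print(st["time_s"],st["ee_pos"],st["ee_rot"],st["force"],st["torque"],st["gripper_width"])
R=Ro.from_euler('xyz',st["ee_rot"],degrees=True);M=R.as_matrix();print(M.round(3))
P=st["ee_pos"];H=np.array([543,-258.7]);
d=P[:2]-H;print(np.hypot(*d),np.degrees(np.arctan2(d[1],d[0])))
tot=97.6-np.degrees(1.6);a0=np.degrees(np.arctan2(d[1],d[0]));print("goal ang",tot)
rr=100
for i in range(1,7):
    k=a0-(a0-tot+2)*i/6
    q=np.append(H+rr*np.array([np.cos(np.radians(k)),np.sin(np.radians(k))]),P[2])
    t=M.T@(q-P)/100
    print(i,t.round(3),round((a0-k)/360,4))
E
```

```text
3.75 [ 613.80880374 -189.80488171   70.55935909] [ -66.54515343   89.90468034 -111.00842075] [-3.0481157  -2.27379208  6.60525884] [-0.31859299  0.65933513 -0.09529545] 12.256729417371108
[[-0.001  0.7    0.714]
 [-0.002  0.714 -0.7  ]
 [-1.    -0.002  0.001]]
98.79485822688855 44.21520283269239
goal ang 5.926752779068266
1 [0.    0.002 0.117] 0.0187
2 [ 0.    -0.021  0.232] 0.0373
3 [ 0.    -0.057  0.343] 0.056
4 [ 0.    -0.106  0.449] 0.0746
5 [ 0.001 -0.167  0.549] 0.0933
6 [ 0.001 -0.24   0.641] 0.1119
```

send_rows(commands=[[[0,0,0.117,0.0187,0,0],[0,-0.02,0.232,0.0373,0,0],[0,-0.057,0.343,0.056,0,0],[0,-0.106,0.449,0.0746,0,0],[0,-0.16,0.54,0.092,0,0],[0,-0.22,0.62,0.107,0,0],[0,-0.22,0.62,0.107,0,0]]])

```text
time_s: 4.62
ee_pos: [639.4, -246.2, 70.3]
ee_rot: [-124.6, 89.5, 152.4]
force: [-8.4, 3.3, 10.0]
gripper_width: 12.2
```

```bash
python3 - <<'E'
from h import *
from scipy.spatial.transform import Rotation as Ro
st=env.state();print(st["time_s"],st["ee_pos"],st["ee_rot"],st["force"],st["torque"],st["gripper_width"])
R=Ro.from_euler('xyz',st["ee_rot"],degrees=True);M=R.as_matrix();print(M.round(3))
P=st["ee_pos"];H=np.array([543,-258.7]);
d=P[:2]-H;print(np.hypot(*d),np.degrees(np.arctan2(d[1],d[0])))
E
```

```text
4.625 [ 639.37651524 -246.20604524   70.31795911] [-124.62094691   89.51696775  152.38287748] [-8.44018084  3.30849719  9.96957232] [ 0.688499    1.6672929  -0.08952672] 12.21438600992894
[[-0.007  0.993  0.122]
 [ 0.004  0.122 -0.993]
 [-1.    -0.007 -0.005]]
97.18297996985208 7.386454052674056
```

send_rows(commands=[[[0,-0.03,0.03,0.004,0,0],[0,-0.035,0.06,0.007,0,0],[0,-0.035,0.06,0.007,0,0]]])

```text
time_s: 5.0
ee_pos: [639.1, -246.4, 70.3]
ee_rot: [-170.5, 89.2, 104.0]
force: [-1.7, 18.3, 9.2]
gripper_width: 12.1
```

```bash
python3 - <<'E'
from h import *
st=env.state();print(st["time_s"],st["ee_pos"],st["ee_rot"],st["force"],st["torque"],st["gripper_width"])
print((st["ee_rot"][0]-st["ee_rot"][2]))
p,d=env.grab_frame("scene");crop(p,210,150,310,265,6,"pics/s2.png")
E
```

```text
5.0 [ 639.09806673 -246.43474036   70.33857959] [-170.48617056   89.22409413  103.99473031] [-1.74948818 18.29820405  9.22128846] [3.30380656 0.50571035 0.13844162] 12.073185006531801
-274.4809008703589
```

View pics/s2.png

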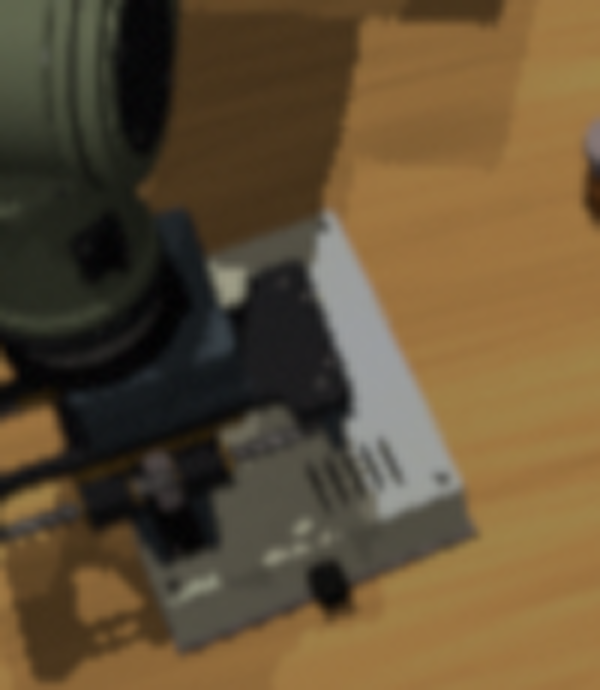

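send_rows(commands=[[[0,0,0,0,0,0],[0,0,0,0,0,0],[0,0,0,0,0,0]]], jaw=0.2)

```text
time_s: 5.42
ee_pos: [640.0, -254.1, 69.5]
ee_rot: [-30.9, 90.0, -116.3]
force: [-0.1, -0.1, -0.9]
gripper_width: 36.3
```

send_rows(commands=[[[-0.3,0,-0.04,0,0,0],[-0.7,0,-0.04,-0.02,0,0],[-1,0,-0.04,-0.05,0,0],[-1,0,-0.04,-0.08,0,0],[-1,0,-0.04,-0.11,0,0]]])

```text
time_s: 6.05
ee_pos: [639.8, -250.5, 170.3]
ee_rot: [8.7, 89.9, -37.0]
force: [-0.1, 0.2, -0.1]
gripper_width: 36.5
```

```bash
python3 - <<'E'
from h import *
from scipy.spatial.transform import Rotation as Ro
st=env.state();print(st["time_s"],st["ee_pos"],st["ee_rot"],st["force"],st["torque"],st["gripper_width"],st["qpos"])
M=Ro.from_euler('xyz',st["ee_rot"],degrees=True).as_matrix();print(M.round(3))
E
```

```text
6.05 [ 639.80910621 -250.51331653  170.29889333] [  8.72188882  89.93292789 -36.95844359] [-0.11098724  0.22403353 -0.08779025] [-0.00620195  0.06647411  0.0121521 ] 36.46897674248484 [-2.23332455e+01  2.99661062e+01  7.71818470e+01 -1.77294287e-02
  7.27871487e+01  2.33523239e+01]
[[ 0.001  0.715  0.699]
 [-0.001  0.699 -0.715]
 [-1.     0.     0.001]]
```

send_rows(commands=[[[-0.3,-0.1,-0.3,-0.029,0,0],[-0.3,-0.2,-0.6,-0.058,0,0],[-0.3,-0.38,-1,-0.087,0,0],[-0.3,-0.38,-1,-0.116,0,0],[-0.3,-0.38,-1,-0.145,0,0],[-0.3,-0.38,-1,-0.174,0,0],[-0.3,-0.38,-1,-0.203,0,0],[-0.3,-0.38,-1,-0.232,0,0],[-0.3,-0.38,-1,-0.261,0,0],[-0.3,-0.38,-1,-0.29,0,0],[-0.3,-0.38,-1,-0.319,0,0],[-0.3,-0.38,-1,-0.348,0,0],[-0.3,-0.38,-1,-0.377,0,0],[-0.3,-0.38,-1,-0.398,0,0],[-0.3,-0.38,-1,-0.398,0,0],[-0.3,-0.38,-1,-0.398,0,0]]], jaw=-0.6)

```text
time_s: 8.05
ee_pos: [542.9, -204.5, 199.8]
ee_rot: [127.2, 90.0, -135.6]
force: [0.7, -0.2, -0.1]
gripper_width: 73.0
```

```bash
cat >> h.py <<'E'
from scipy.spatial.transform import Rotation as Ro
def S():
    st=env.state();M=Ro.from_euler('xyz',st["ee_rot"],degrees=True).as_matrix()
    print("t",st["time_s"],"P",st["ee_pos"].round(2),"jawyaw",np.degrees(np.arctan2(M[1,2],M[0,2])).round(2),"F",st["force"].round(2),"T",st["torque"].round(3),"w",round(st["gripper_width"],2),"q",st["qpos"].round(1))
    return st,M
E
python3 - <<'E'
from h import *
S()
p,d=env.grab_frame("wrist");cv2.imwrite("pics/w3.png",p[:,:,::-1])
crop(p,220,100,420,250,4,"pics/w3c.png")
E
```

```text
t 8.05 P [ 542.87 -204.53  199.81] jawyaw 97.15 F [ 0.71 -0.19 -0.12] T [ 0.06  -0.034  0.006] w 73.0 q [ -21.8   19.3   90.3   -0.    70.4 -118.9]
```

View pics/w3.png

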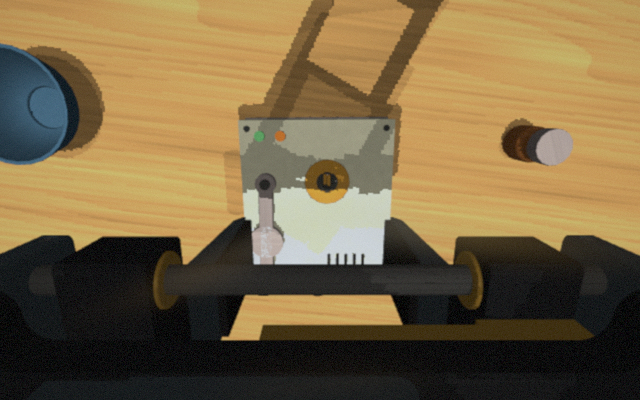

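View pics/w3c.png

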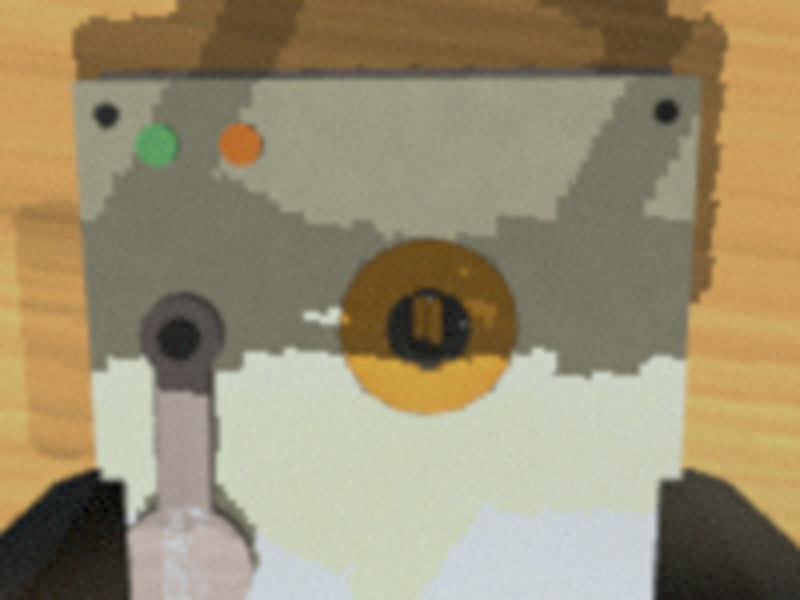

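```bash
python3 - <<'E'
from h import *
c=env.get_calibration("wrist")
f=lambda x,y:(220+x/4,100+y/4)
p=cv2.imread("pics/w3.png");hsv=cv2.cvtColor(p,cv2.COLOR_BGR2HSV)
roi=hsv[155:210,300:355]
m=((roi[:,:,0]>12)&(roi[:,:,0]<28)&(roi[:,:,1]>170)).astype(np.uint8)
cs,_=cv2.findContours(m,cv2.RETR_EXTERNAL,cv2.CHAIN_APPROX_NONE);k=max(cs,key=cv2.contourArea)
e=cv2.fitEllipse(cv2.convexHull(k));print(e[0][0]+300,e[0][1]+155,e)
uv=(e[0][0]+300,e[0][1]+155)
print("ring auto",on(c,*uv,54).round(2))
for n,q,z in [("ring",(429,326),54),("slot",(429,318),54),("hinge",(180,337),62),("sA",(105,115),50),("sB",(666,112),50)]: print(n,on(c,*f(*q),z).round(2))
d=on(c,*f(666,112),50)-on(c,*f(105,115),50);print(np.degrees(np.arctan2(d[1],d[0])))
d=on(c,*f(185,560),61.5)-on(c,*f(180,337),61.5);print(np.degrees(np.arctan2(d[1],d[0])))
S()
E
```

```text
326.5886116027832 180.9204616546631 ((26.588611602783203, 25.920461654663086), (41.25777053833008, 42.163856506347656), 78.54273986816406)
ring auto [ 534.31 -198.25   54.  ]
ring [ 534.81 -197.52   54.  ]
slot [ 532.81 -197.79   54.  ]
hinge [ 543.48 -257.39   62.  ]
sA [ 494.09 -281.57   50.  ]
sB [ 476.48 -147.7    50.  ]
97.49195442125031
6.103333132296615
t 8.1 P [ 542.9  -204.48  199.89] jawyaw 97.18 F [ 0.16 -0.23  0.46] T [ 0.087 -0.041 -0.007] w 73.23 q [ -21.8   19.3   90.3   -0.    70.4 -119. ]
```

send_rows(commands=[[[0,-0.08,0.4,0,0,0],[0,-0.17,0.87,0,0,0]]])

```text
time_s: 8.35
ee_pos: [548.9, -115.5, 199.9]
ee_rot: [-107.3, 90.0, -10.2]
force: [1.4, 0.5, 0.6]
gripper_width: 72.7
```

send_rows(commands=[[[0,-0.08,0.4,0,0,0],[0,-0.17,0.87,0,0,0]]])

```text
time_s: 8.6
ee_pos: [554.7, -26.3, 200.1]
ee_rot: [-114.6, 90.0, -17.4]
force: [-0.3, -0.1, 0.1]
gripper_width: 73.1
```

send_rows(commands=[[[0,-0.08,0.4,0,0,0],[0,-0.17,0.87,0,0,0]]])

```text
time_s: 8.85
ee_pos: [560.5, 62.2, 200.1]
ee_rot: [-113.8, 90.0, -16.6]
force: [0.9, 0.0, -1.4]
gripper_width: 72.8
```

send_rows(commands=[[[0,-0.08,0.4,0,0,0],[0,-0.17,0.87,0,0,0]]])

```text
time_s: 9.1
ee_pos: [566.4, 150.7, 200.1]
ee_rot: [-115.4, 90.0, -18.2]
force: [-0.5, -0.1, -0.7]
gripper_width: 72.8
```

send_rows(commands=[[[0,-0.08,0.4,0,0,0],[0,-0.17,0.87,0,0,0],[0,-0.17,0.87,0,0,0],[0,-0.17,0.87,0,0,0]]])

```text
time_s: 9.6
ee_pos: [571.9, 237.5, 199.7]
ee_rot: [149.7, 89.9, -113.0]
force: [0.6, -1.0, 0.4]
gripper_width: 72.8
```

```bash
python3 - <<'E'
from h import *
S()
p,d=env.grab_frame("wrist");cv2.imwrite("pics/w4.png",p[:,:,::-1])
crop(p,220,100,420,250,4,"pics/w4c.png")
p,d=env.grab_frame("scene");crop(p,200,160,320,260,6,"pics/s4.png")
E
```

```text
t 9.6 P [571.91 237.53 199.72] jawyaw 97.27 F [ 0.58 -0.98  0.43] T [ 0.167 -0.063  0.001] w 72.79 q [ 21.5  22.8  84.8  -0.   72.4 -75.7]
```

View pics/w4.png

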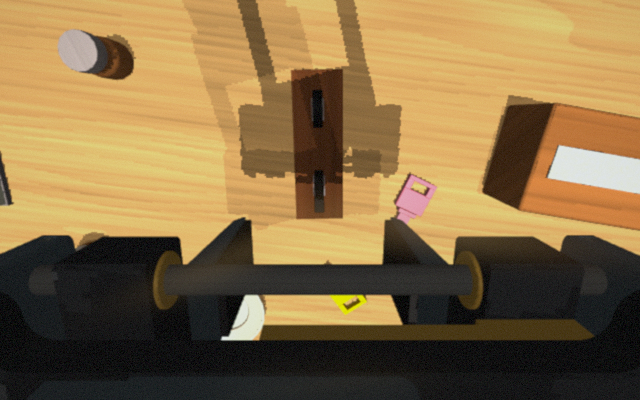

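View pics/w4c.png

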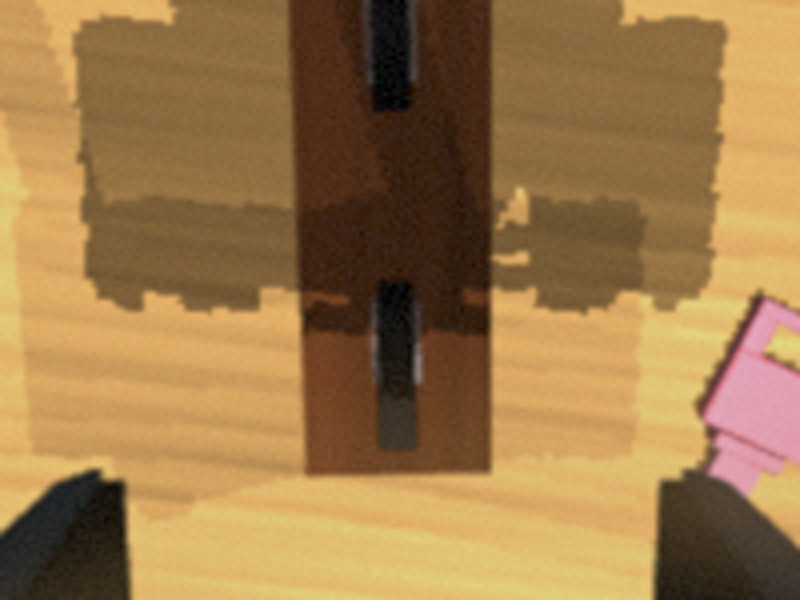

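View pics/s4.png

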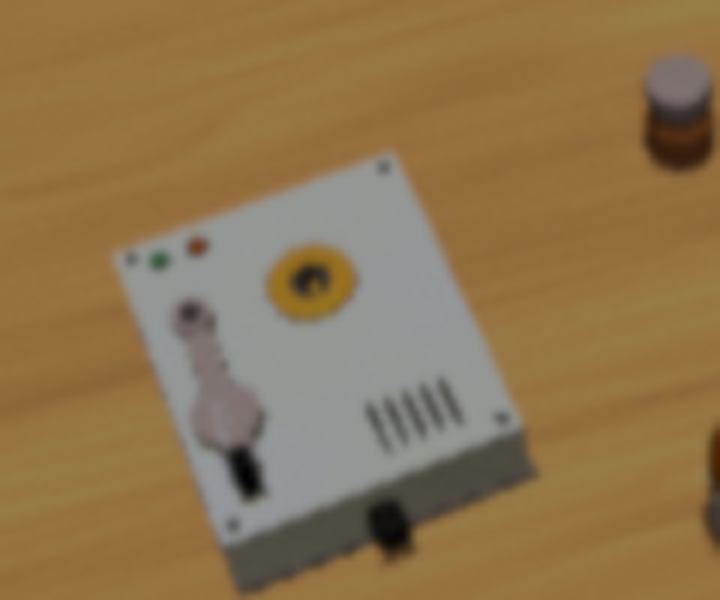

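```bash
python3 - <<'E'
from h import *
c=env.get_calibration("wrist")
f=lambda x,y:(220+x/4,100+y/4)
st,M=S()
for n,q,z in [("far top",(397,450),80),("far top L",(379,450),80),("far top R",(416,450),80),("bot near",(392,282),41),("shoulder L far",(373,380),41),("sh R",(421,383),41)]:
    w=on(c,*f(*q),z);print(n,w.round(1),"tool",(M.T@(w-st["ee_pos"])).round(1))
d=on(c,*f(303,472),36)-on(c,*f(491,472),36);print(np.degrees(np.arctan2(d[1],d[0])))
d=on(c,*f(490,10),36)-on(c,*f(491,472),36);print(np.degrees(np.arctan2(d[1],d[0])))
s=env.get_calibration("scene");f=lambda x,y:(200+x/6,160+y/6)
for n,q,z in [("ring",(312,281),54),("hinge",(192,315),62),("htop",(240,455),87.5)]: print(n,on(s,*f(*q),z).round(1))
E
```

```text
t 9.7 P [572.06 236.79 200.  ] jawyaw 97.19 F [-0.34 -0.33 -0.51] T [ 0.146 -0.021 -0.031] w 73.1 q [ 21.4  22.8  84.8  -0.   72.4 -75.7]
far top [589.  238.8  80. ] tool [ 1.20e+02 -1.71e+01 -1.00e-01]
far top L [589.6 234.6  80. ] tool [120.  -17.1  -4.3]
far top R [588.5 243.2  80. ] tool [120.  -17.1   4.4]
bot near [556.4 233.5  41. ] tool [159.   15.9  -1.2]
shoulder L far [582.6 231.8  41. ] tool [159.   -9.9  -6.2]
sh R [581.8 244.3  41. ] tool [159.  -10.7   6.3]
-82.76976592524689
-171.55422980486642
ring [ 538.1 -195.3   54. ]
hinge [ 545.4 -254.7   62. ]
htop [ 644.3 -244.2   87.5]
```

send_rows(commands=[[[0.5,0,0,0.001,0,0],[1,0,0,0.001,0,0],[1,0,0,0.001,0,0]]], jaw=0)

```text
time_s: 10.07
ee_pos: [569.5, 235.7, 96.6]
ee_rot: [105.9, 89.5, -157.3]
force: [-0.7, 1.0, 0.1]
gripper_width: 46.8
```

send_rows(commands=[[[0.3,0,0,0,0,0],[0.57,0,0,0,0,0],[0.57,0,0,0,0,0],[0.57,0,0,0,0,0]]])

```text
time_s: 10.58
ee_pos: [573.8, 238.3, 45.5]
ee_rot: [-76.3, 89.8, 20.5]
force: [-0.2, -0.5, -0.4]
gripper_width: 45.5
```

```bash
python3 - <<'E'
from h import *
S()
p,d=env.grab_frame("wrist");cv2.imwrite("pics/w5.png",p[:,:,::-1])
crop(p,240,150,400,280,4,"pics/w5c.png")
p,d=env.grab_frame("side");crop(p,300,220,400,300,7,"pics/sd5.png")
E
```

```text
t 10.575 P [573.79 238.28  45.46] jawyaw 96.89 F [-0.18 -0.48 -0.44] T [ 0.129 -0.001 -0.019] w 45.55 q [ 21.5  30.5  96.2  -0.   53.1 -75.4]
```

View pics/w5c.png

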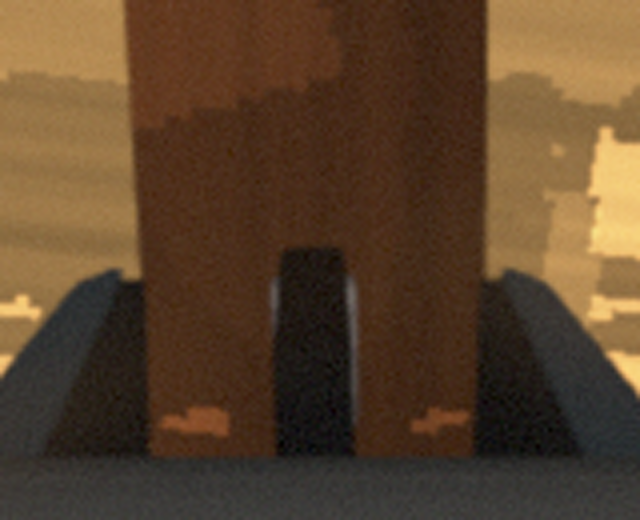

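View pics/sd5.png

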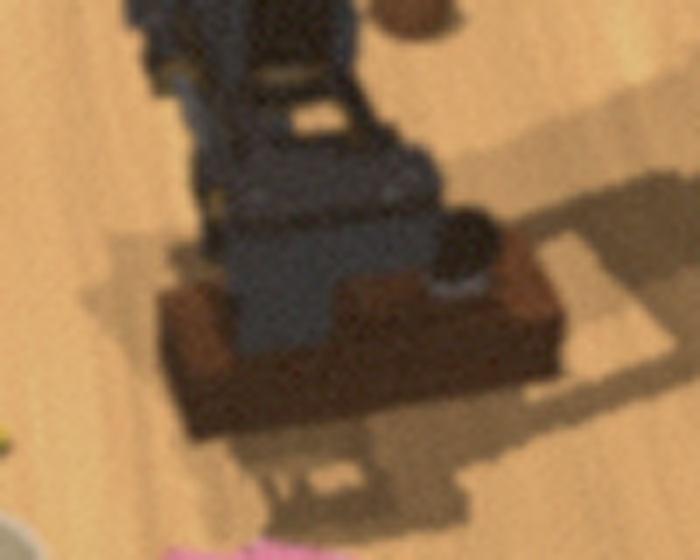

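send_rows(commands=[[[0.025,0,0,0,0,0],[0.025,0,0,0,0,0],[0.025,0,0,0,0,0]]])

```text
time_s: 11.05
ee_pos: [572.1, 238.0, 40.6]
ee_rot: [-83.8, 90.0, 13.1]
force: [-0.6, -0.1, -0.8]
gripper_width: 45.2
```

send_rows(commands=[[[0,0,0,0,0,0],[0,0,0,0,0,0],[0,0,0,0,0,0],[0,0,0,0,0,0],[0,0,0,0,0,0]]], jaw=1, force=50)

```text
time_s: 11.68
ee_pos: [572.3, 238.1, 40.7]
ee_rot: [-77.7, 90.0, 19.3]
force: [-0.1, -0.2, 0.1]
gripper_width: 8.6
```

```bash
python3 - <<'E'
from h import *
S()
E
```

```text
t 11.675 P [572.29 238.09  40.67] jawyaw 96.92 F [-0.13 -0.22  0.06] T [ 0.161 -0.002  0.027] w 8.58 q [ 21.5  30.8  96.5  -0.   52.7 -75.4]
```

send_rows(commands=[[[-0.2,0,0,0,0,0],[-0.5,0,0,0,0,0],[-1,0,0,0,0,0],[-1,0,0,0,0,0]]])

```text
time_s: 12.18
ee_pos: [574.6, 239.0, 144.7]
ee_rot: [-75.8, 89.5, 21.2]
force: [0.0, 0.4, -0.8]
gripper_width: 9.1
```

send_rows(commands=[[[-0.2,0,0,0,0,0],[-0.2,0,0,0,0,0],[-0.2,0,0,0,0,0]]])

```text
time_s: 12.55
ee_pos: [571.4, 237.7, 159.1]
ee_rot: [105.8, 89.9, -157.3]
force: [0.5, -0.6, -0.7]
gripper_width: 8.6
```

```bash
python3 - <<'E'
from h import *
S()
p,d=env.grab_frame("wrist");cv2.imwrite("pics/w6.png",p[:,:,::-1])
crop(p,240,150,400,280,4,"pics/w6c.png")
p,d=env.grab_frame("side");crop(p,290,170,400,290,5,"pics/sd6.png")
E
```

```text
t 12.55 P [571.43 237.72 159.06] jawyaw 96.92 F [ 0.51 -0.65 -0.69] T [ 0.134 -0.108 -0.   ] w 8.56 q [ 21.5  24.4  88.3  -0.   67.4 -75.4]
```

View pics/w6c.png

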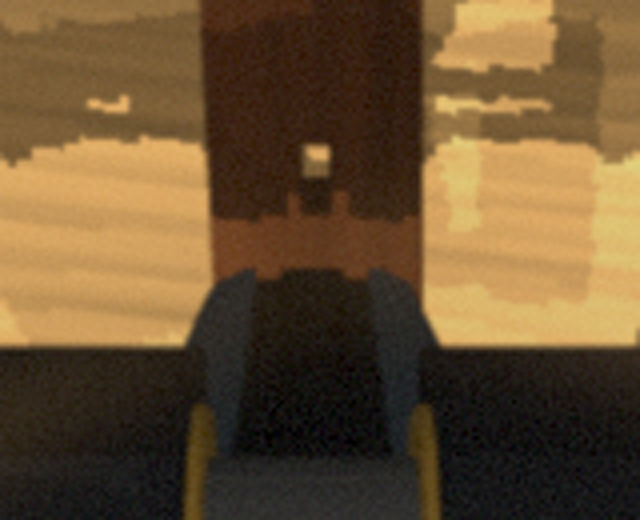

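View pics/sd6.png

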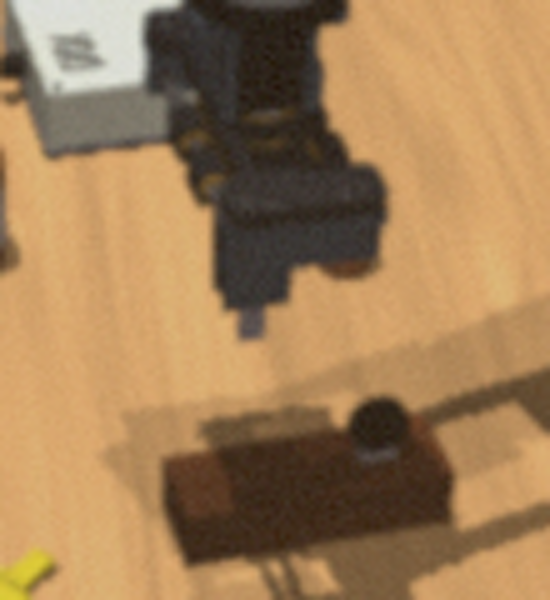

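send_rows(commands=[[[0,0.08,-0.4,0,0,0],[0,0.178,-0.857,0,0,0]]])

```text
time_s: 12.9
ee_pos: [564.3, 150.3, 159.3]
ee_rot: [103.0, 89.9, -160.0]
force: [-0.1, -0.3, -0.1]
gripper_width: 8.9
```

send_rows(commands=[[[0,0.08,-0.4,0,0,0],[0,0.178,-0.857,0,0,0]]])

```text
time_s: 13.15
ee_pos: [556.9, 62.4, 159.6]
ee_rot: [88.0, 89.9, -175.0]
force: [0.5, -0.6, -0.3]
gripper_width: 8.7
```

send_rows(commands=[[[0,0.08,-0.4,0,0,0],[0,0.178,-0.857,0,0,0]]])

```text
time_s: 13.4
ee_pos: [549.6, -24.8, 159.7]
ee_rot: [74.5, 89.9, 171.4]
force: [0.2, 0.8, -0.4]
gripper_width: 9.2
```

send_rows(commands=[[[0,0.08,-0.4,0,0,0],[0,0.178,-0.857,0,0,0]]])

```text
time_s: 13.65
ee_pos: [542.2, -112.0, 159.7]
ee_rot: [59.4, 89.9, 156.3]
force: [0.7, -0.2, 0.2]
gripper_width: 9.1
```

send_rows(commands=[[[0,0.08,-0.4,0,0,0],[0.1,0.178,-0.857,-0.0015,0,0],[0.4,0.178,-0.857,-0.0015,0,0],[0.4,0.178,-0.857,-0.0015,0,0],[0.4,0.178,-0.857,-0.0015,0,0]]])

```text
time_s: 14.28
ee_pos: [535.7, -197.8, 120.8]
ee_rot: [-103.5, 90.0, -6.0]
force: [0.7, 1.1, 0.5]
gripper_width: 9.0
```

```bash
python3 - <<'E'
from h import *
st,M=S()
c=env.get_calibration("wrist")
for k in [(30.7,0,0),(30.7,-7,0),(30.7,7,0),(4.7,11,0),(4.7,-11,0)]:print(k,np.round(proj(c,M@np.array(k)+st["ee_pos"]),1))
print("hole",np.round(proj(c,(535,-198,54)),1))
p,d=env.grab_frame("wrist");cv2.imwrite("pics/w7.png",p[:,:,::-1])
crop(p,260,140,380,240,6,"pics/w7c.png")
p,d=env.grab_frame("side");cv2.imwrite("pics/sd7.png",p[:,:,::-1]);crop(p,280,120,380,210,7,"pics/sd7c.png")
p,d=env.grab_frame("scene");cv2.imwrite("pics/s7.png",p[:,:,::-1]);crop(p,210,150,310,250,6,"pics/s7c.png")
E
```

```text
t 14.275 P [ 535.71 -197.82  120.82] jawyaw 97.49 F [0.72 1.1  0.51] T [ 0.114 -0.076  0.007] w 8.99 q [ -21.4   22.2   98.1    0.    59.7 -118.9]
(30.7, 0, 0) [320. 227.]
(30.7, -7, 0) [320. 237.]
(30.7, 7, 0) [320.  216.8]
(4.7, 11, 0) [320.3 223.9]
(4.7, -11, 0) [320.2 259.5]
hole [319.6 210.3]
```

View pics/w7c.png

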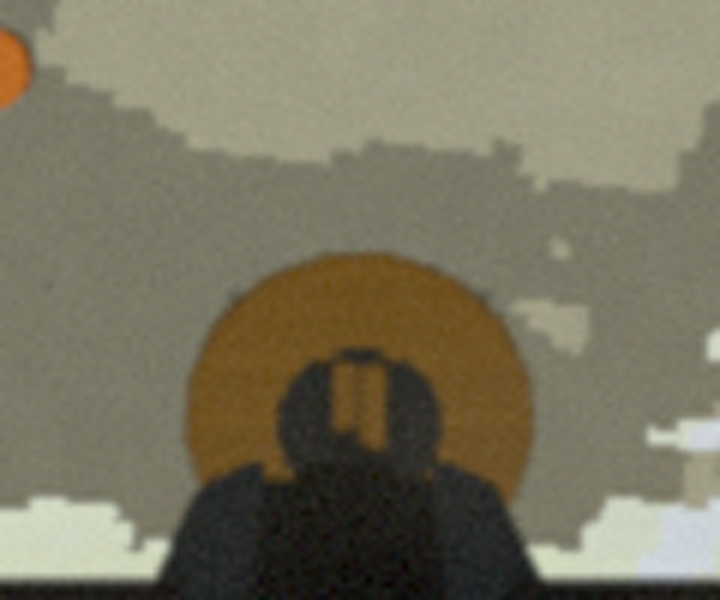

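View pics/sd7c.png

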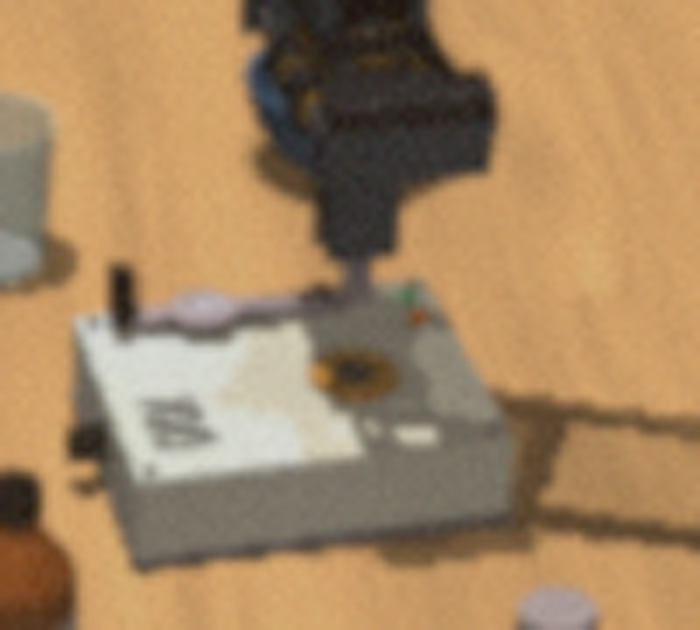

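View pics/s7c.png

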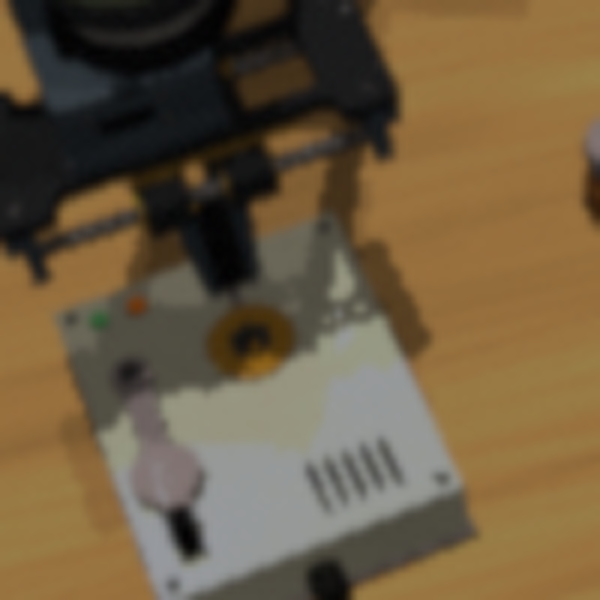

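```bash
python3 - <<'E'
from h import *
s=env.get_calibration("scene");d=env.get_calibration("side")
a=lambda x,y:(280+x/7,120+y/7);b=lambda x,y:(210+x/6,150+y/6)
print("tip",tri(d,a(358,297),s,b(236,300)))
print("ring",tri(d,a(356,374),s,b(251,343)))
print(on(d,*a(356,374),54),on(s,*b(251,343),54))
print("tip on z=90",on(d,*a(358,297),90.1),on(s,*b(236,300),90.1))
E
python3 - <<'E'
from h import *
p=cv2.imread("pics/sd7.png")[:,:,::-1];crop(p,315,145,350,185,16,"pics/sd7d.png")
p=cv2.imread("pics/s7.png")[:,:,::-1];crop(p,235,180,270,220,16,"pics/s7d.png")
E
```

```text
tip (array([ 535.28432346, -197.41099946,   90.38508681]), np.float64(4.236574813732501))
ring (array([ 534.22648831, -196.4806203 ,   48.70775501]), np.float64(2.146538837034804))
[ 534.51642135 -189.32736889   54.        ] [ 539.16294121 -196.04761119   54.        ]
tip on z=90 [ 533.23581883 -200.38076727   90.1       ] [ 537.6241415  -196.89950662   90.1       ]
```

View pics/sd7d.png

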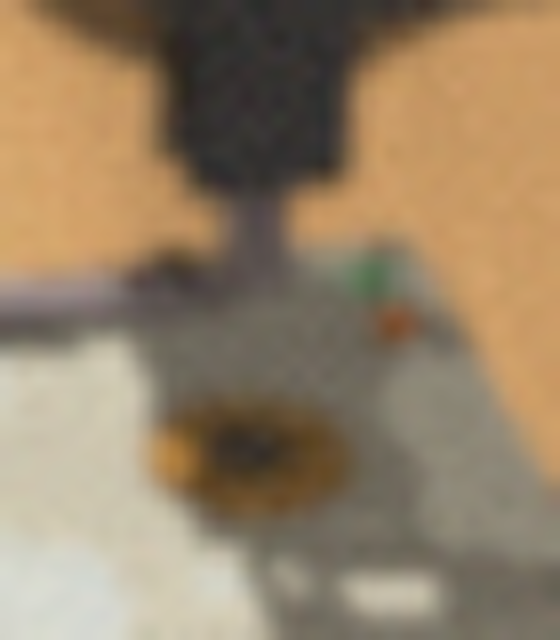

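View pics/s7d.png

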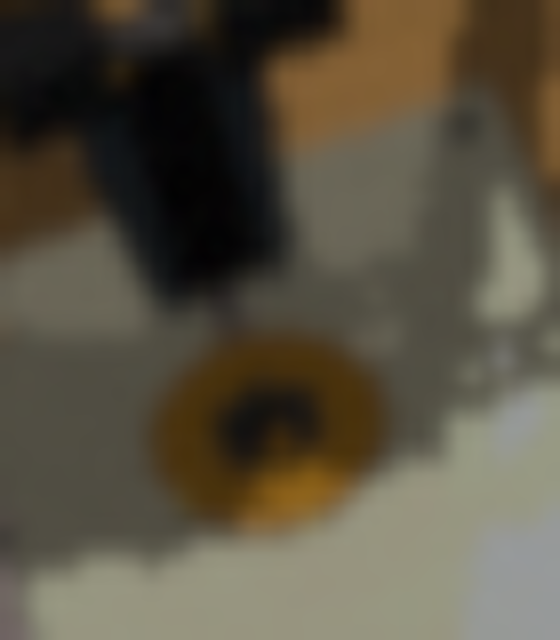

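```bash
python3 - <<'E'
from h import *
s=env.get_calibration("scene");d=env.get_calibration("side")
for n,c in (("side",d),("scene",s)):
  for q in [(535,-197,54),(535,-197,90),(536,-197,90),(535,-196,90)]: print(n,q,np.round(proj(c,q),2))
E
```

```text
side (535, -197, 54) [330.41 172.22]
side (535, -197, 90) [330.75 163.  ]
side (536, -197, 90) [330.45 163.01]
side (535, -196, 90) [330.79 163.16]
scene (535, -197, 54) [251.24 206.13]
scene (535, -197, 90) [249.13 199.31]
scene (536, -197, 90) [249.2  199.59]
scene (535, -196, 90) [249.47 199.23]
```

send_rows(commands=[[[0.15,0,0.004,0,0,0],[0.3,0,0.004,0,0,0],[0.33,0,0.004,0,0,0],[0.33,0,0.004,0,0,0],[0.33,0,0.004,0,0,0]]])

```text
time_s: 15.05
ee_pos: [535.7, -197.8, 87.8]
ee_rot: [-116.1, 90.0, -18.7]
force: [-0.7, 0.6, -0.5]
gripper_width: 8.7
```

```bash
python3 - <<'E'
from h import *
st,M=S()
p,d=env.grab_frame("wrist");cv2.imwrite("pics/w8.png",p[:,:,::-1]);crop(p,260,160,380,260,6,"pics/w8c.png")
p,d=env.grab_frame("side");crop(p,310,140,355,185,14,"pics/sd8.png")
p,d=env.grab_frame("scene");crop(p,230,180,275,225,14,"pics/s8.png")
S()
E
```

```text
t 15.05 P [ 535.65 -197.85   87.75] jawyaw 97.46 F [-0.74  0.57 -0.49] T [ 0.138 -0.02   0.041] w 8.72 q [ -21.4   24.1  100.5    0.    55.4 -118.9]
t 15.2 P [ 535.58 -197.82   87.89] jawyaw 97.46 F [ 0.61  0.55 -0.21] T [ 0.154 -0.029  0.018] w 8.7 q [ -21.4   24.1  100.5    0.    55.4 -118.9]
```

View pics/w8c.png

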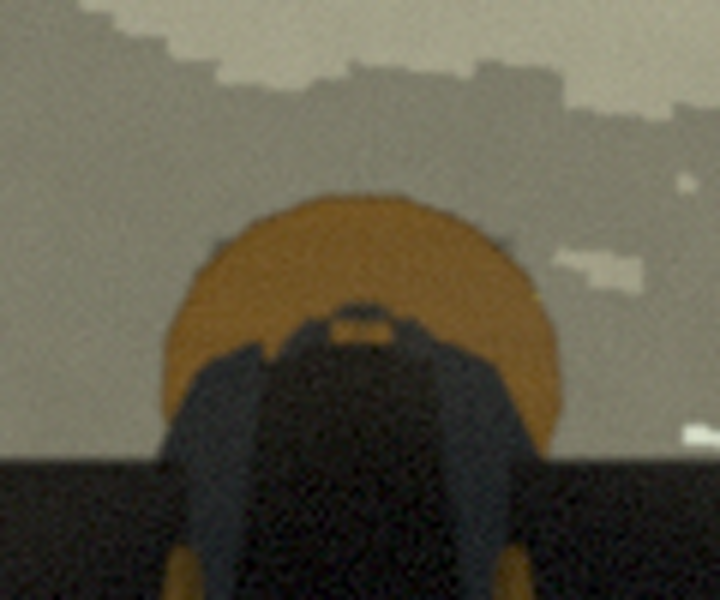

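View pics/sd8.png

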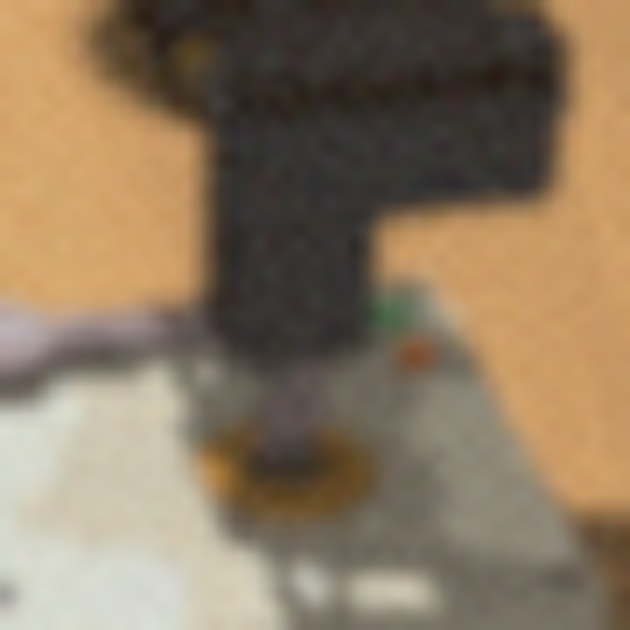

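View pics/s8.png

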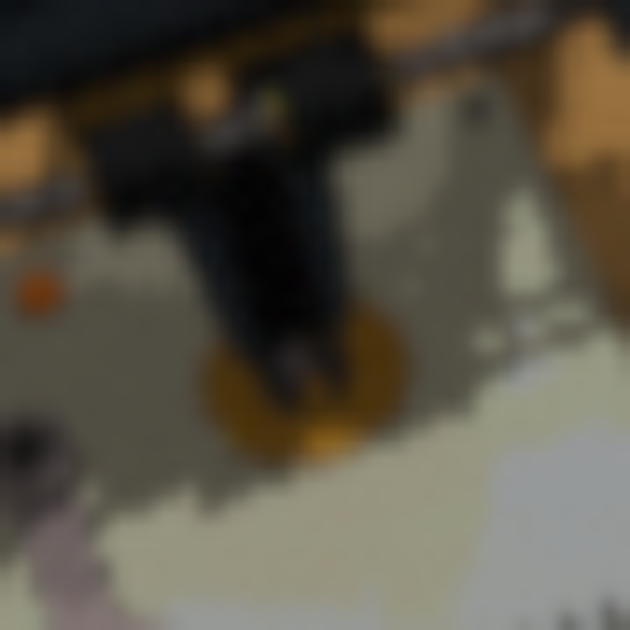

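send_rows(commands=[[[0,0,0.006,0,0,0],[0.02,0,0.006,0,0,0],[0.03,0,0.006,0,0,0],[0.04,0,0.006,0,0,0],[0.05,0,0.006,0,0,0],[0.05,0,0.006,0,0,0]]])

```text
time_s: 15.95
ee_pos: [535.2, -197.1, 82.4]
ee_rot: [52.9, 90.0, 150.3]
force: [-0.8, -0.0, -0.7]
gripper_width: 9.0
```

```bash
python3 - <<'E'
from h import *
S()
E
```

```text
t 15.95 P [ 535.2  -197.1    82.37] jawyaw 97.46 F [-0.82 -0.05 -0.71] T [ 0.083 -0.085 -0.006] w 8.99 q [ -21.4   24.4  100.9    0.    54.8 -118.8]
```

send_rows(commands=[[[0.01,0,0,0,0,0],[0.02,0,0,0,0,0],[0.03,0,0,0,0,0],[0.04,0,0,0,0,0],[0.05,0,0,0,0,0],[0.05,0,0,0,0,0]]])

```text
time_s: 16.7
ee_pos: [535.2, -197.1, 77.4]
ee_rot: [29.4, 90.0, 126.9]
force: [0.0, -0.8, -0.3]
gripper_width: 9.0
```

```bash
python3 - <<'E'
from h import *
S()
E
```

```text
t 16.7 P [ 535.21 -197.11   77.38] jawyaw 97.46 F [ 0.   -0.82 -0.3 ] T [ 0.122 -0.049  0.012] w 8.96 q [ -21.4   24.7  101.2    0.    54.1 -118.8]
```

send_rows(commands=[[[0.015,0,0,0,0,0],[0.025,0,0,0,0,0],[0.035,0,0,0,0,0],[0.045,0,0.006,0.004,0,0],[0.055,0,-0.006,-0.004,0,0],[0.06,0,0.006,0.004,0,0],[0.06,0,-0.006,-0.004,0,0],[0.06,0,0,0,0,0]]])

```text
time_s: 17.7
ee_pos: [535.9, -197.3, 74.1]
ee_rot: [-115.5, 89.9, -18.0]
force: [-3.5, 0.4, 15.0]
gripper_width: 8.8
```

```bash
python3 - <<'E'
from h import *
S()
E
```

```text
t 17.7 P [ 535.89 -197.29   74.13] jawyaw 97.43 F [-3.49  0.39 15.  ] T [ 0.299  0.69  -0.002] w 8.83 q [ -21.4   24.9  101.4    0.    53.5 -118.8]
```

send_rows(commands=[[[0.015,0,0.01,0.008,0,0],[0.015,0,-0.01,-0.008,0,0],[0.02,0,0.01,0.008,0,0],[0.02,0,-0.01,-0.008,0,0],[0.02,0,0.01,0.008,0,0],[0.02,0,-0.01,-0.008,0,0],[0.02,0,0,0,0,0]]])

```text
time_s: 18.58
ee_pos: [535.5, -197.1, 69.6]
ee_rot: [-104.5, 90.0, -7.1]
force: [0.4, -1.0, -0.3]
gripper_width: 9.1
```

```bash
python3 - <<'E'
from h import *
S()
E
```

```text
t 18.575 P [ 535.48 -197.1    69.6 ] jawyaw 97.41 F [ 0.37 -1.03 -0.31] T [-0.162 -0.053 -0.026] w 9.11 q [ -21.4   25.2  101.7    0.    53.1 -118.8]
```

send_rows(commands=[[[0.015,0,0,0,0,0],[0.025,0,0,0,0,0],[0.04,0,0,0,0,0],[0.05,0,0.01,0.008,0,0],[0.055,0,-0.01,-0.008,0,0],[0.06,0,0.01,0.008,0,0],[0.06,0,-0.01,-0.008,0,0],[0.06,0,0.01,0.008,0,0],[0.06,0,-0.01,-0.008,0,0],[0.06,0,0,0,0,0]]])

```text
time_s: 19.82
ee_pos: [535.6, -196.5, 63.8]
ee_rot: [-50.7, 89.9, 46.7]
force: [0.3, 0.9, 0.4]
gripper_width: 8.9
```

```bash
python3 - <<'E'
from h import *
S()
E
```

```text
t 19.825 P [ 535.64 -196.49   63.75] jawyaw 97.43 F [0.29 0.87 0.39] T [ 0.322 -0.134 -0.046] w 8.86 q [-2.130e+01  2.560e+01  1.021e+02  1.000e-01  5.230e+01 -1.188e+02]
```

send_rows(commands=[[[0.015,0,0,0,0,0],[0.03,0,0.006,0.005,0,0],[0.04,0,-0.006,-0.005,0,0],[0.05,0,0,0,0,0],[0.06,0,0,0,0,0],[0.07,0,0,0,0,0],[0.07,0,0,0,0,0]]])

```text
time_s: 20.7
ee_pos: [535.1, -196.8, 58.6]
ee_rot: [-56.1, 90.0, 41.2]
force: [-3.6, 4.3, 16.6]
gripper_width: 8.6
```

```bash
python3 - <<'E'
from h import *
S()
p,d=env.grab_frame("side");crop(p,295,130,365,190,10,"pics/sd9.png")
E
```

```text
t 20.7 P [ 535.08 -196.76   58.57] jawyaw 97.33 F [-3.62  4.31 16.62] T [1.118 0.843 0.015] w 8.56 q [ -21.4   25.9  102.4    0.    51.6 -118.7]
```

View pics/sd9.png

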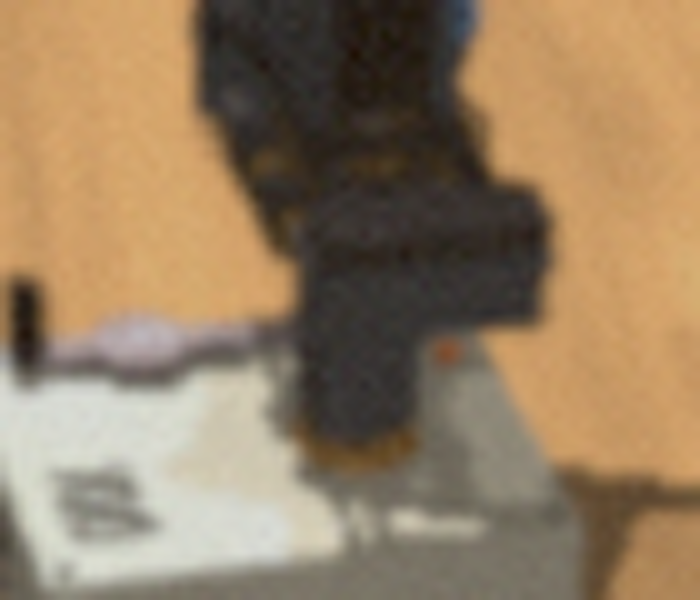

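send_rows(commands=[[[0,0,0,0.021,0,0],[0,0,0,0.042,0,0],[0,0,0,0.063,0,0],[0,0,0,0.084,0,0],[0,0,0,0.105,0,0],[0,0,0,0.125,0,0],[0,0,0,0.125,0,0]]])

```text
time_s: 21.62
ee_pos: [535.2, -197.1, 58.6]
ee_rot: [-85.3, 89.9, -33.0]
force: [-4.6, 3.9, 15.1]
gripper_width: 8.8
```

```bash
python3 - <<'E'
from h import *
S()
E
```

```text
t 21.625 P [ 535.22 -197.14   58.55] jawyaw 52.31 F [-4.59  3.9  15.11] T [0.864 0.717 0.061] w 8.84 q [-21.4  25.9 102.4  -0.   51.6 -73.7]
```

send_rows(commands=[[[0,0,0,0.021,0,0],[0,0,0,0.042,0,0],[0,0,0,0.063,0,0],[0,0,0,0.084,0,0],[0,0,0,0.105,0,0],[0,0,0,0.12,0,0],[0,0,0,0.134,0,0],[0,0,0,0.134,0,0]]])

```text
time_s: 22.62
ee_pos: [534.7, -197.4, 58.6]
ee_rot: [-110.9, 89.9, -106.8]
force: [-5.1, 1.7, 17.3]
gripper_width: 9.0
```

```bash
python3 - <<'E'
from h import *
S()
E
```

```text
t 22.625 P [ 534.71 -197.39   58.57] jawyaw 4.11 F [-5.13  1.66 17.3 ] T [0.576 0.974 0.179] w 8.97 q [-2.140e+01  2.590e+01  1.025e+02 -1.000e-01  5.170e+01 -2.550e+01]
```

send_rows(commands=[[[0,0,0,0.004,0,0],[0,0,0,0.008,0,0],[0,0,0,0.012,0,0],[0,0,0,0.012,0,0]]])

```text
time_s: 23.12
ee_pos: [534.6, -197.4, 58.6]
ee_rot: [-115.6, 89.9, -115.7]
force: [-5.9, 2.9, 17.4]
gripper_width: 8.6
```

```bash
python3 - <<'E'
from h import *
S()
E
```

```text
t 23.125 P [ 534.64 -197.38   58.55] jawyaw -0.14 F [-5.91  2.91 17.36] T [0.601 1.027 0.353] w 8.58 q [-2.140e+01  2.590e+01  1.025e+02 -1.000e-01  5.170e+01 -2.120e+01]
```

send_rows(commands=[[[0,0,0,0.003,0,0],[0,0,0,0.006,0,0],[0,0,0,0.006,0,0],[0,0,0,0.006,0,0],[0,0,0,0.006,0,0]]])

```text
time_s: 23.75
ee_pos: [534.6, -197.4, 58.6]
ee_rot: [-116.1, 89.9, -118.4]
force: [-5.4, 2.7, 17.0]
gripper_width: 8.6
```

```bash
python3 - <<'E'
from h import *
S()
p,d=env.grab_frame("wrist");cv2.imwrite("pics/w10.png",p[:,:,::-1])
p,d=env.grab_frame("scene");cv2.imwrite("pics/s10.png",p[:,:,::-1])
p,d=env.grab_frame("side");crop(p,270,120,390,300,4,"pics/sd10.png")
S()
E
```

```text
t 23.75 P [ 534.6  -197.37   58.56] jawyaw -2.24 F [-5.41  2.65 17.02] T [0.704 0.985 0.627] w 8.62 q [-2.140e+01  2.590e+01  1.025e+02 -1.000e-01  5.170e+01 -1.910e+01]
t 23.9 P [ 534.57 -197.36   58.53] jawyaw -2.24 F [-5.32  3.45 17.29] T [0.668 1.065 0.618] w 8.69 q [-2.140e+01  2.590e+01  1.025e+02 -1.000e-01  5.170e+01 -1.910e+01]
```

View pics/w10.png

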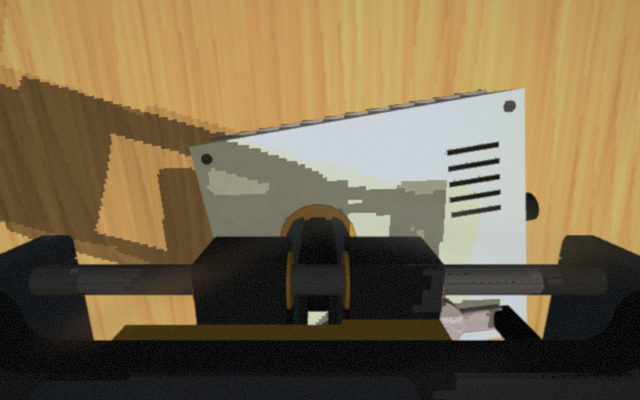

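View pics/s10.png

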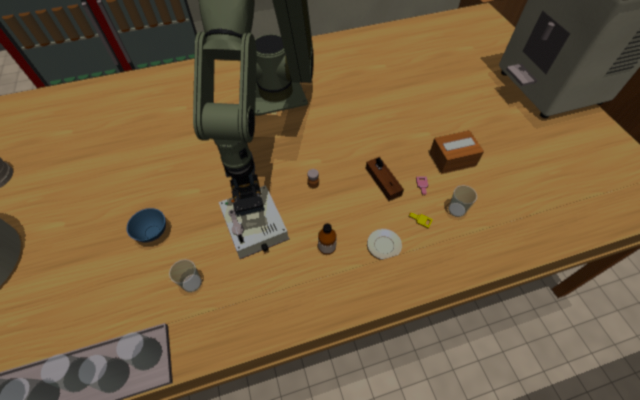

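View pics/sd10.png

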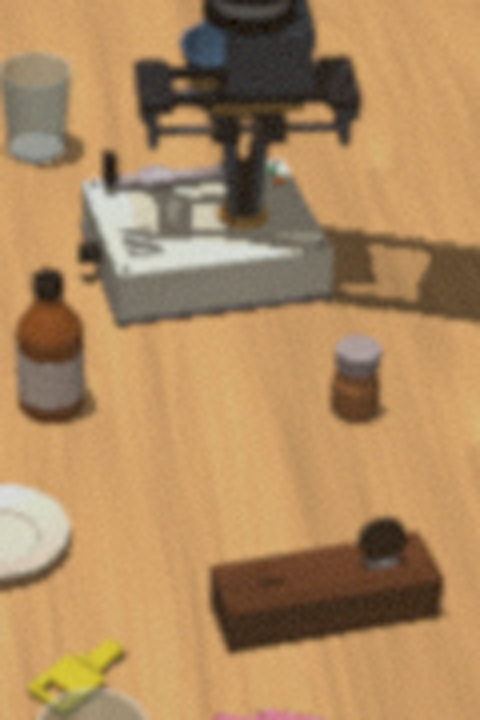

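```bash
python3 - <<'E'
from h import *
print(env.job_done()); S()
E
```

```text
the job is handed in; nothing more can be done
None
the job is handed in; nothing more can be done
```

The rinse is started: the clamp lever is fully open, the service key is all the way in, and it is held turned clockwise against the lock's stop. I handed the job in at about 24 s.

- **Lever:** I gripped the handle and swung it until the reaction rose to 18 N at the stop. A wrist image afterwards put the arm at about 6.1° in the world frame, against 5.9° expected for fully open. The later pictures show it still clear of the keyhole.
- **Key:** I took the rectangular-bow key from the stand's +x slot. It stuck at the first pin at 15 N, and a wiggle got it past. The second pin gave no reading above 1 N after wiggling. The shoulder then seated with the tool tip at 58.6 mm, where 58.7 mm was expected, and about 17 N of push.
- **Turn:** The key turned about 93°, with torque rising slowly to 0.18 N m. A few degrees more raised it steeply to about 0.62 N m, which I read as the stop. I could not see the slot itself, because the gripper covers it. The arm is still holding the key turned, with a 50 N grip and about 17 N of push.
- **Everything else:** The last pictures show the round key still in its stand and nothing else on the counter moved.
- **Disagreement:** The cameras differed by 3 to 9 mm on the lock's position. I aligned the key from its position relative to the lock in each view, and it entered with less than 1 N of side force.

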